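# Refit the spindle of the label roll stand

### The arm

A 6-joint arm with a two-finger parallel gripper is mounted at the origin on a cart in front of the work surface, level with it; the furniture and walls round the work are solid. World frame = base frame: x ahead of the robot, y to its left, z up, the work surface at z = 0. Lengths are in mm, angles in degrees, forces in N, time in s.
With the tool pointing down it reaches from about 300 to 850 mm from the base axis. Payload 4.2 kg.
Tool frame: the origin (TCP) lies at the very end of the fingers, on their centre line; the grasp point (between the pads) lies 19 mm behind it (env.grip_depth is the distance from the TCP to the grasp point, in mm); y points along the fingers, z is the direction in which the jaws open and shut, and the axes are right-handed (so a half turn about y gives the same grasp; the last joint's range is limited). The gripper opens to 91 mm and grips with 3 to 60 N. Pads are 32 mm wide; open, the fingers measure 118 mm over their backs; the gripper's body (76 mm by 178 mm) begins 60 mm behind the grasp point.
Start: joints at [71.963, 18.312, 89.639, -0, 72.044, -1.146], TCP at [167.068, 550.211, 213.976] pointing down, gripper open.
Joint ranges: [-177.97, 177.97], [-48.28, 115.42], [12.27, 149.76], [-77.06, 257.06], [2.81, 150.46], [-146.56, 146.56]. Speed limits (degrees/s): [147.25, 147.25, 180, 180, 180, 180].

### API

Orientations are given as [roll, pitch, yaw] about the fixed x, y, z axes, in that order (R = Rz(yaw) Ry(pitch) Rx(roll)).
In Python, from workcell import state, imaging, job, env gives the robot as it stands.
- The arm moves only by the shell command python3 -m pendant 'ROWS' [FORCE]. ROWS is JSON, a list of rows, each an object with "delta_pos": the shift along the tool's x, y, z in cm, a list of three; "twist": the turn, a rotation vector about the tool's x, y, z in degrees, a list of three; "grip": the opening in per cent of the stroke, from 0 (shut) to 100 (fully open). In form: [{"delta_pos": [tx, ty, tz], "twist": [wx, wy, wz], "grip": grip}, ...]. A call has exactly 5 rows; each row is the pose to reach, as a shift and turn from the pose commanded when the call began, along the tool's axes at that moment; what a row does not reach only later rows make up. A row lasts 1/10 s, in which the tool goes at most 50 mm and 8.59 degrees, less where a joint would pass 70% of its speed; a pose out of reach is approached as far as the arm can. A call with a gripper value outside its range is refused whole. The fingers move at their own pace and stop on an object; FORCE is the grip in N (left out, the last holds). Time passes only in rows, so rows that repeat a pose let the fingers close, or fill a call up. It gives the time, the measured TCP pose, the force and the opening at its end, in the units of the state.
- state(): the state, without advancing time (a new reading comes with each control period).
- imaging.grab_frame(name): name is "side" or "top" or "wrist"; returns (picture, depth): 420x560x3 uint8, red, green, blue; 420x560 float32, mm along the optical axis (not along the pixel's ray), 0 where there is no reading.
- imaging.camera_info(name): a dict with "fx", "fy", "cx", "cy" (pixels), "R" (3x3) and "t" (3): a world point X has camera coordinates R X + t. Camera axes: x right, y down, z forward; pixel columns grow to the right and rows downward; lengths in mm; the calibration is good to about 2 mm. A picture is of the moment at which its call begins: read the wrist's pose just before it. camera_info takes no time and is no camera call; for the wrist camera it gives the pose at the moment of the call.
- job.job_done(): hands the job in, once; it reports no verdict.
The state is a dict: "time_s": time; "qpos": joint angles; "qvel": joint speeds; "effort": joint torques, N m; "ee_pos": TCP position; "ee_rot": TCP orientation; "force": force on the tool from outside, world axes, zero at the start; "torque": the same for the moment, N m; "gripper_width": finger opening in mm.
Only numpy, scipy, OpenCV 4.12 (cv2) and the standard library are available. Lean on these libraries where they do the work, as an engineer would, in place of code of your own. Each camera call takes 0.05 s, during which the arm holds its last target.

### The job

Get the label roll back on its spindle: pull the roll lift up by its bar until the pawl has passed the rung, let it down so that it hangs on the rung, and let go. Then take the spindle from its sloping rest and slide it in from the left through the near cheek, the roll's core and the far cheek until its collar is against the near cheek, and let go. Leave the things standing around where they are.

Things in the scene. Friction and masses are not known exactly. Their poses are not given: they have to be found in the camera images.
- roll_stand: Fixed label roll stand, turned up to 0.2 rad. Grey base 205 x 134 x 10 mm, two upright aluminium cheeks (60 mm wide, 12 mm thick, tops 125 mm up, outer faces 104 mm apart, inner 80 mm), each with a plain bore 24 mm across, 100 mm up. Origin on the surface midway between the cheeks; x away from the robot, y (left) along the bores, z up. A mast with a rung stands behind.
- near_bore (a point): Centre of the outer mouth of the bore in the near cheek, the one on the stand's +y side (the robot's left), 52 mm from the stand's middle; the spindle goes in here, towards -y. Mouths of both bores are chamfered by 2 mm on their +y side. Axes as the stand's.
- far_bore (a point): Centre of the bore at the outer (-y) face of the far cheek, 104 mm from near_bore along the stand's -y. Axes as the stand's.
- roll_lift (a joint): Height of the roll lift, m: a 0.44 kg carriage sliding straight up between the cheeks with the paper label roll (84 mm across, 70 long, core 40 mm). Starts at 0, upper stop 0.056. At 0 the roll blocks the bores (core 35 mm too low). Above 0.046 the pawl swings over the rung; let down, it hangs on the rung at about 0.035, core and bores in line. Not raised so far, it sinks to 0.
- pull_bar (a point): Middle of the lift's black round pull bar, 14 mm across, 62 mm long, parallel to the stand's y, on two thin posts at its ends, on the robot's side of the roll: 90 mm in front of the roll's axis, 45 mm above it, 110 mm above the surface at the start. Can be gripped from above across the stand's x. It rises with the lift. Axes as the stand's.
- spindle_grip (a point): Middle of the handle of the loose spindle, 188 mm long, about 0.15 kg: shank 20 mm across, 124 long, last 8 mm tapering to 10 mm; collar 38 mm across, 6 thick; black round handle 24 mm across, 58 long. This point is 35 mm from the shoulder, 159 mm from the tip. Its y axis runs from tip to handle. At the start it is about 115 mm above the surface, the handle clear of the rest.
- spindle_tip (a point): Centre of the spindle's tip end. Same axes as spindle_grip.
- spindle_shoulder (a point): On the spindle's axis at the face of the collar towards the tip; this face comes against the near cheek, the tip then stands 20 mm out of the far cheek. Same axes as spindle_grip.
- rest: Fixed rest for the spindle, turned up to 0.3 rad: grey base 70 x 140 x 8 mm, origin on the surface below; two white V-notches hold the shank along its y axis, sloping 30 degrees, handle uppermost and to the left (+y), tip down to the right against a stop. The spindle lifts out square to its length. Left of the surface stands a computer tower (y 0.31 to 0.49 m), top 290 mm above the surface: pass over it.
- scanner: Black hand scanner lying at the back left, 199 x 57 x 36 mm; origin at its underside. Bystander.
- timer: White countdown timer 58 x 64 x 21 mm behind the rest; origin at its underside. Bystander.
- dish: Petri dish 62 mm across and 15 mm high lying left of the stand; origin at its underside. Bystander.
- cup: Specimen cup with screw lid, 49 mm across and 60 mm high, right of the stand; origin at its underside. Bystander.
- flask: Small dropper flask 44 mm across and 94 mm high, left behind the stand; origin at its underside. Bystander.

How it is judged (in metres and radians):
On the way, in this order (a step that is already met when the one before it is completed fails the run):
1. the roll lift hangs on the rung (31 to 39 mm up) and the gripper has let go of it (value of joint roll_lift between 0.031 and 0.039 m and contact force between the fingers and roll_stand below 0.3 N), for 0.3 s.
2. with the lift on the rung, the spindle's tip is through the near cheek and roughly in line with the bores (y of spindle_tip in the frame of near_bore below -0.02 m and angle between the y axis of spindle_tip and the y axis of near_bore, either way round below 0.2 rad and z of spindle_tip in the frame of near_bore between -0.03 and 0.03 m and x of spindle_tip in the frame of near_bore between -0.03 and 0.03 m and value of joint roll_lift above 0.031 m), for 0.05 s.
At the end, for the whole second after the job is handed in: The lift hangs on the rung (joint 31 to 39 mm), the spindle goes through both cheeks, in line with the bores within 0.06 rad, its collar within 5 mm of the near cheek (shoulder within 8 mm of the bore's mouth centre) and its tip at least 12 mm out of the far cheek, at rest and released (value of joint roll_lift between 0.031 and 0.039 m and y of spindle_shoulder in the frame of near_bore below 0.005 m and distance between spindle_shoulder and near_bore below 0.008 m and y of spindle_tip in the frame of far_bore below -0.012 m and angle between the y axis of spindle_tip and the y axis of near_bore, either way round below 0.06 rad and linear speed of spindle below 0.02 m/s); the robot touches nothing.
It fails at once if a bystander (scanner, timer, dish, cup, flask) is pushed more than 40 mm away (distance of any of scanner, timer, dish, cup, flask from where it was at the start of the episode above 0.04 m).
It also fails if it takes over 62 s, if anything falls off the work surface, if the arm or the gripper's body presses on something with over 40 N, if the wrist force passes 120 N, or if a joint passes its speed limit or range.

## Working session

There is one attempt and no reset: what is moved stays moved. The work goes in short steps, Python scripts to look and compute and a shell command to move; the robot and the scene stay as the last step left them, time stands still between calls to the robot, and variables do not carry over. Pictures are saved under pics/ and viewed, and the job is handed in when it is done.

```bash
ls; mkdir -p pics
python3 - <<'E'
from workcell import state, imaging, job, env
import cv2,numpy as np
s=state();print(s)
for n in ("side","top","wrist"):
    i=imaging.camera_info(n);print(n,i)
    p,d=imaging.grab_frame(n);cv2.imwrite(f"pics/{n}0.png",p[:,:,::-1]);np.save(f"pics/{n}0.npy",d)
E
```

```text
pics
{'time_s': 0.0, 'qpos': array([ 7.19654841e+01,  1.83523132e+01,  8.97048406e+01,  5.68073329e-05,
        7.20449571e+01, -1.14516597e+00]), 'qvel': array([ 0.02721417,  0.01055435, -0.09080618, -0.09733011, -0.09951909,
        0.05061634]), 'effort': array([-3.07809569e-04, -4.12453687e+01, -2.31975818e+01,  7.26217870e-02,
        4.58002870e-02, -1.15911121e-04]), 'ee_pos': array([166.88882751, 549.72705423, 213.12416045]), 'ee_rot': array([-9.01020894e+01,  2.09474387e-03, -1.68893693e+01]), 'force': array([-0.13103038, -0.00967831, -0.5248482 ]), 'torque': array([ 0.02412089, -0.02588167, -0.02129299]), 'gripper_width': 91.22419065583237}
side {'fx': 390.28866808167817, 'fy': 390.28866808167817, 'cx': 274.2128897915655, 'cy': 215.17512664374746, 'R': array([[ 0.91604051, -0.40108348, -0.00135483],
       [-0.15119168, -0.34217625, -0.92739231],
       [ 0.37149814,  0.84973376, -0.37408779]]), 't': array([-536.38545586,  150.24855118,  760.33052438])}
top {'fx': 518.5058359272533, 'fy': 518.5058359272533, 'cx': 285.9945543048824, 'cy': 215.01722907578718, 'R': array([[ 0.02344453, -0.9996927 ,  0.00805363],
       [-0.98384396, -0.02450155, -0.17734353],
       [ 0.17748636, -0.00376578, -0.98411606]]), 't': array([-108.71953696,  522.25022002, 1176.21880069])}
wrist {'fx': 337.6843779474905, 'fy': 337.6843779474905, 'cx': 279.0832420263895, 'cy': 208.9490607906349, 'R': array([[ 0.29085958,  0.95676305, -0.00227634],
       [ 0.92983715, -0.28211191,  0.23625356],
       [ 0.2253965 , -0.07083323, -0.97168877]]), 't': array([-574.66559446,  -25.83614292,  390.03250227])}
```

View pics/side0.png

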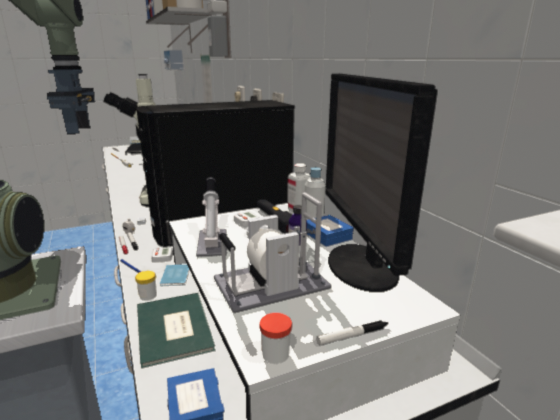

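View pics/top0.png

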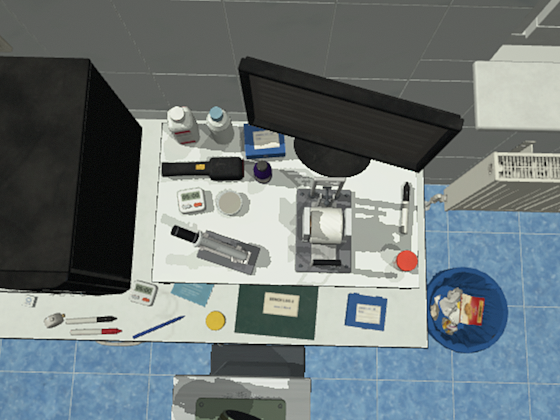

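View pics/wrist0.png

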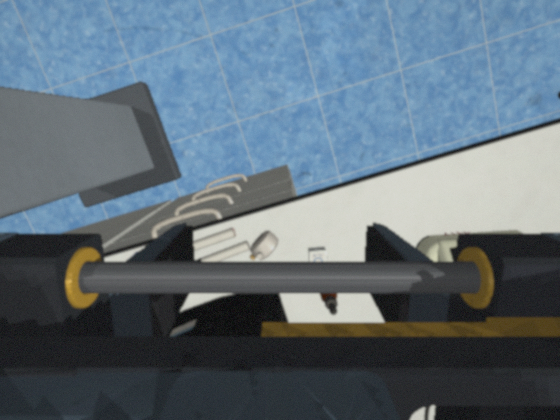

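```bash
cat > h.py <<'E'
import numpy as np,cv2
from workcell import state, imaging, job, env
from scipy.spatial.transform import Rotation as Ro
def cloud(n,d):
    i=imaging.camera_info(n);v,u=np.mgrid[0:420,0:560]
    c=np.stack([(u-i['cx'])/i['fx']*d,(v-i['cy'])/i['fy']*d,d],-1)
    P=(c-i['t'])@i['R']; P[d==0]=np.nan
    return P
def proj(n,X):
    i=imaging.camera_info(n);c=np.atleast_2d(X)@i['R'].T+i['t']
    return c[:,:2]/c[:,2:]*[i['fx'],i['fy']]+[i['cx'],i['cy']]
def crop(p,u0,v0,w,h,k,name):
    c=cv2.resize(p[v0:v0+h,u0:u0+w],None,fx=k,fy=k,interpolation=cv2.INTER_CUBIC)
    cv2.imwrite(name,c)
E
python3 - <<'E'
from h import *
for n in('top','side'):
    P=cloud(n,np.load(f'pics/{n}0.npy'));np.save(f'pics/{n}P0.npy',P)
t=cv2.imread('pics/top0.png');s=cv2.imread('pics/side0.png')
crop(t,285,165,100,120,5,'pics/tc1.png');crop(t,150,200,130,90,6,'pics/tc2.png');crop(s,190,170,150,140,4,'pics/sc1.png')
P=np.load('pics/topP0.npy')
for u,v in [(300,275),(348,275),(327,264),(325,220),(310,215),(175,230),(200,242),(260,240),(345,200)]: print(u,v,P[v,u].round())
E
```

```text
300 275 [ 388. -133.    1.]
348 275 [ 390. -249.    0.]
327 264 [ 406. -188.  113.]
325 220 [ 505. -184.  105.]
310 215 [ 521. -151.   76.]
175 230 [470. 145. 135.]
200 242 [450.  95.  97.]
260 240 [470. -34.  -1.]
345 200 [ 573. -240.    6.]
```

View pics/tc1.png

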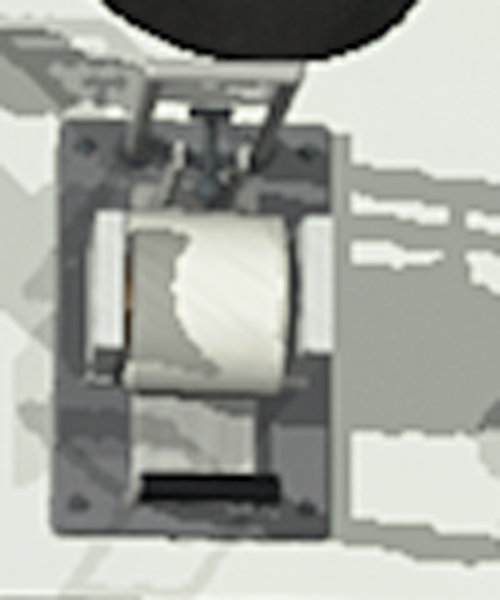

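View pics/tc2.png

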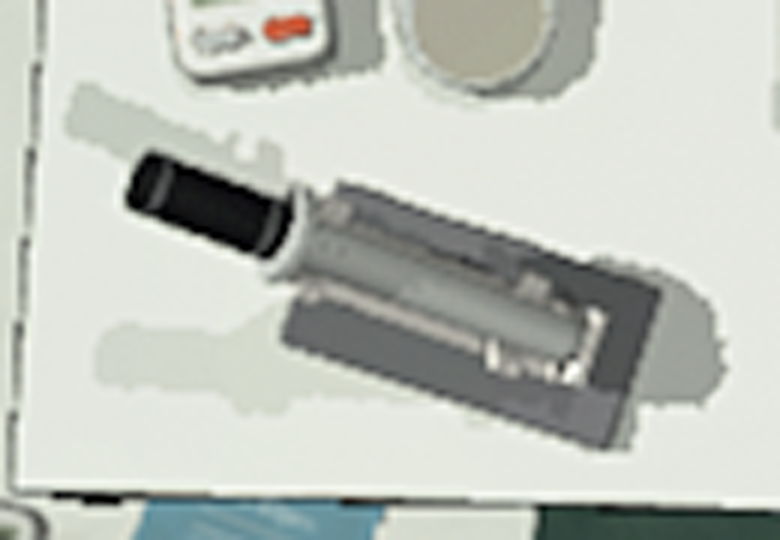

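View pics/sc1.png

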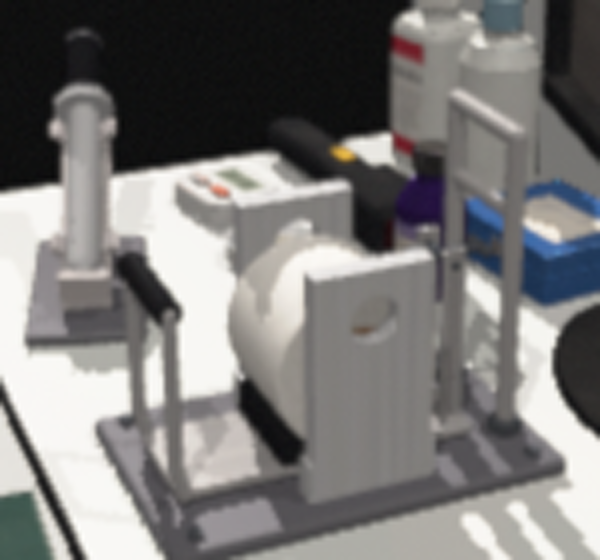

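Run:
```python
from h import *
P=np.load('pics/topP0.npy')
sub=P[165:285,285:385].reshape(-1,3)
m=(sub[:,2]>118)&(sub[:,2]<132)
q=sub[m]; print(len(q))
# optimise: points in cheek rects
for lo,hi in((-165,-110),(-270,-195)):
    a=q[(q[:,1]>lo)&(q[:,1]<hi)&(q[:,0]<560)&(q[:,0]>440)]
    r=cv2.minAreaRect(a[:,:2].astype(np.float32));print(len(a),r,a[:,2].mean(),a[:,:2].mean(0))
# bar
m=(sub[:,2]>100)&(sub[:,0]<440)
a=sub[m];print(len(a),a.mean(0),a[:,2].max(),a.min(0),a.max(0)); print(cv2.minAreaRect(a[:,:2].astype(np.float32)))
# base z 5..15
m=(sub[:,2]>5)&(sub[:,2]<15)&(sub[:,1]>-270)
a=sub[m];print('base',cv2.minAreaRect(a[:,:2].astype(np.float32)),a[:,2].mean())
# spindle
S=P[200:290,150:280].reshape(-1,3)
b=S[S[:,2]>60];
c=np.median(b,0);print(len(b),c)
h=b[b[:,2]>112]; print('hi',len(h),h.mean(0),h.min(0),h.max(0))
m=(S[:,2]>4)&(S[:,2]<13)&(S[:,0]<500)
print('restbase',cv2.minAreaRect(S[m][:,:2].astype(np.float32)),m.sum())
s=S[S[:,2]>25]; s=s[s[:,0]<510]
vals=s[:,:2]-s[:,:2].mean(0);w,V=np.linalg.eigh(vals.T@vals);print('axis',V[:,1],s[:,:2].mean(0))
```

```text
380
139 ((498.7943115234375, -139.38783264160156), (58.85239791870117, 10.944930076599121), 0.6606030464172363) 124.1678656516984 [ 497.87645177 -139.9967009 ]
161 ((498.7522888183594, -231.6061553955078), (11.962855339050293, 59.60968017578125), 89.84193420410156) 124.45631604851829 [ 498.52633528 -231.71487008]
177 [ 408.77114346 -185.66690041  115.01874589] 121.5194945732573 [ 402.04398827 -216.98687968  107.20467151] [ 415.58889113 -153.44494161  121.51949457]
((408.4928283691406, -185.19937133789062), (13.484762191772461, 63.46699905395508), 0.7332773208618164)
base ((515.583984375, -180.95510864257812), (173.27064514160156, 295.1759948730469), 89.23025512695312) 9.709948611680097
741 [452.17838991  94.63177047  99.4630312 ]
hi 267 [462.95640591 128.89367932 123.53164298] [443.06111606  90.50445366 112.15090294] [481.78056594 158.29064573 138.81576235]
restbase ((431.20831298828125, 69.47845458984375), (136.08145141601562, 303.13067626953125), 0.1028025820851326) 982
axis [0.29534509 0.95539064] [445.35887627  72.86749985]
```

```bash
cat >> h.py <<'E'
def rot(psi,tilt=0):  # tool down; psi yaw; tilt about tool z (30 -> body leans to -y)
    return Ro.from_euler('xyz',[-90,0,psi],degrees=True)*Ro.from_rotvec([0,0,tilt],degrees=True)
def delta(pos,R):
    s=state();C=Ro.from_euler('xyz',s['ee_rot'],degrees=True)
    d=C.inv().apply(np.array(pos)-s['ee_pos'])/10
    w=(C.inv()*R).as_rotvec(degrees=True)
    print('t',s['time_s'],'pos',s['ee_pos'].round(1),'rot',s['ee_rot'].round(2),'w',round(s['gripper_width'],1),'F',s['force'].round(1))
    print('  delta',d.round(2),'twist',w.round(2))
E
python3 - <<'E'
from h import *
P=np.load('pics/topP0.npy')
delta([300,400,400],rot(-50)); delta([408.5,-185.4,240],rot(-90))
S=P[200:290,150:280].reshape(-1,3)
s=S[(S[:,2]>25)&(S[:,0]<510)]
from scipy.optimize import least_squares
def f(p,ret=False):
    a,e=p[2:4]; d=np.array([-np.sin(a)*np.cos(e),np.cos(a)*np.cos(e),np.sin(e)])
    o=np.array([460,120,p[4]])+p[0]*np.array([np.cos(a),np.sin(a),0])
    o=np.array([460+p[0],125,p[4]])
    r=s-o; t=r@d; rad=np.linalg.norm(r-t[:,None]*d,axis=1)
    if ret: return o,d,t,rad
    tg=np.where(np.abs(t-p[5])>100,10,10.)  
    tg=np.where(t>p[5],12,10)
    return np.r_[(rad-tg)]
best=None
for ps in np.arange(-40,20,4):
    g=lambda q:f([q[0],0,q[1],q[2],q[3],ps])
    r=least_squares(g,[0,-.3,.52,115],loss='soft_l1',f_scale=1)
    if best is None or r.cost<best[0]: best=(r.cost,ps,r.x)
print(best)
q=best[2];o,d,t,rad=f([q[0],0,q[1],q[2],q[3],best[1]],True)
print(o,d,np.degrees(q[1:3]))
h,e=np.histogram(t,bins=np.arange(-160,80,4))
for i in range(len(h)):
    k=(t>=e[i])&(t<e[i+1])
    if k.any(): print(e[i],h[i],rad[k].mean().round(1),rad[k].max().round(1))
E
```

```text
t 0.15 pos [166.9 549.9 213.3] rot [-90.07   0.   -16.89] w 91.3 F [0.4 0.1 0. ]
  delta [ 17.09 -18.65 -10.5 ] twist [7.000e-02 3.311e+01 2.000e-02]
t 0.15 pos [166.9 549.9 213.3] rot [-90.07   0.   -16.89] w 91.3 F [0.4 0.1 0. ]
  delta [ 44.47  -2.59 -63.34] twist [6.000e-02 7.311e+01 5.000e-02]
(np.float64(3038.482140515091), np.int64(-40), array([  2.21431549,  -0.29990716,   0.5322262 , 110.53855536]))
[462.21431549 125.         110.53855536] [0.25456728 0.82321752 0.50745287] [-17.18341465  30.49431482]
-160 16 11.4 16.7
-156 36 10.8 16.6
-152 8 10.7 14.1
-148 9 9.9 13.0
-144 16 11.9 19.7
-140 13 10.9 13.3
-136 18 12.6 19.2
-132 31 12.2 21.0
-128 32 15.1 24.6
-124 33 14.5 24.2
-120 25 15.1 24.4
-116 20 13.2 22.9
-112 17 15.8 26.4
-108 27 15.4 26.2
-104 14 13.3 22.2
-100 25 15.5 29.1
-96 18 13.6 24.1
-92 19 15.9 25.2
-88 23 13.4 23.8
-84 21 14.7 27.1
-80 22 15.3 27.5
-76 24 14.7 23.9
-72 24 15.1 24.9
-68 17 12.5 24.8
-64 22 15.3 24.1
-60 23 12.3 22.0
-56 20 14.1 26.3
-52 15 10.0 12.6
-48 26 12.8 19.5
-44 32 13.4 24.4
-40 27 12.4 19.2
-36 19 12.5 18.7
-32 10 18.2 20.8
-28 45 17.0 21.9
-24 32 14.6 22.0
-20 16 12.3 17.0
-16 20 13.0 16.1
-12 19 11.4 15.3
-8 20 12.3 14.8
-4 20 11.8 14.3
0 19 11.6 15.3
4 20 11.5 15.9
8 16 10.9 16.2
12 23 11.2 15.4
16 16 11.2 17.2
20 21 11.2 14.1
24 17 12.4 14.1
28 21 12.1 17.3
32 34 8.5 13.7
```

```bash
python3 -m pendant '[{"delta_pos":[1,-5,0],"twist":[0,4,0],"grip":60},{"delta_pos":[5,-10,-2],"twist":[0,10,0],"grip":50},{"delta_pos":[9,-14,-4],"twist":[0,18,0],"grip":45},{"delta_pos":[13,-18,-7],"twist":[0,26,0],"grip":45},{"delta_pos":[17,-19,-10.5],"twist":[0,33,0],"grip":45}]' 40
python3 - <<'E'
from h import *
delta([408.5,-185.4,240],rot(-90));delta([400,150,400],rot(-90))
E
```

```text
time_s: 0.65
ee_pos: [278.1, 432.1, 389.2]
ee_rot: [-89.8, 0.1, -50.1]
force: [0.4, 0.7, 0.2]
gripper_width: 54.2
t 0.65 pos [278.1 432.1 389.2] rot [-8.982e+01  6.000e-02 -5.013e+01] w 54.2 F [0.4 0.7 0.2]
  delta [ 55.77  14.77 -29.63] twist [-0.15 39.87 -0.12]
t 0.65 pos [278.1 432.1 389.2] rot [-8.982e+01  6.000e-02 -5.013e+01] w 54.2 F [0.4 0.7 0.2]
  delta [29.47 -1.14 -8.73] twist [-0.15 39.87 -0.12]
```

```bash
python3 -m pendant '[{"delta_pos":[5,-0.5,-1.5],"twist":[0,8,0],"grip":45},{"delta_pos":[10,-0.5,-3],"twist":[0,16,0],"grip":45},{"delta_pos":[15,-0.5,-5],"twist":[0,24,0],"grip":45},{"delta_pos":[20,0,-7],"twist":[0,32,0],"grip":45},{"delta_pos":[24,0,-9],"twist":[0,40,0],"grip":45}]'
python3 - <<'E'
from h import *
delta([408.5,-185.4,240],rot(-90))
E
```

```text
time_s: 1.15
ee_pos: [361.2, 195.8, 386.6]
ee_rot: [-90.0, -0.0, -90.2]
force: [1.3, 0.4, 0.4]
gripper_width: 41.4
t 1.15 pos [361.2 195.8 386.6] rot [-9.002e+01 -2.000e-02 -9.020e+01] w 41.4 F [1.3 0.4 0.4]
  delta [38.1  14.67  4.87] twist [ 0.02 -0.2   0.02]
```

```bash
python3 -m pendant '[{"delta_pos":[5,0,1],"twist":[0,0,0],"grip":45},{"delta_pos":[10,0,2],"twist":[0,0,0],"grip":45},{"delta_pos":[15,1,3],"twist":[0,0,0],"grip":45},{"delta_pos":[20,2,4],"twist":[0,0,0],"grip":45},{"delta_pos":[25,4,5],"twist":[0,0,0],"grip":45}]'
python3 -m pendant '[{"delta_pos":[4,2,0],"twist":[0,0,0],"grip":45},{"delta_pos":[8,4,0],"twist":[0,0,0],"grip":45},{"delta_pos":[11,6,0],"twist":[0,0,0],"grip":45},{"delta_pos":[13,8,0],"twist":[0,0,0],"grip":45},{"delta_pos":[13,9,0],"twist":[0,0,0],"grip":45}]'
python3 - <<'E'
from h import *
delta([408.5,-185.4,160],rot(-90))
p,d=imaging.grab_frame('wrist');cv2.imwrite('pics/w1.png',p[:,:,::-1]);np.save('pics/w1.npy',d)
E
```

```text
time_s: 1.65
ee_pos: [409.9, -44.6, 351.2]
ee_rot: [-89.8, -0.0, -89.9]
force: [1.5, 0.3, 0.3]
gripper_width: 40.9
time_s: 2.15
ee_pos: [408.8, -174.1, 258.7]
ee_rot: [-90.2, 0.1, -90.1]
force: [0.5, 0.8, 0.5]
gripper_width: 40.9
t 2.15 pos [ 408.8 -174.1  258.7] rot [-9.018e+01  5.000e-02 -9.009e+01] w 40.9 F [0.5 0.8 0.5]
  delta [1.14 9.87 0.  ] twist [ 0.18 -0.09 -0.05]
```

View pics/w1.png

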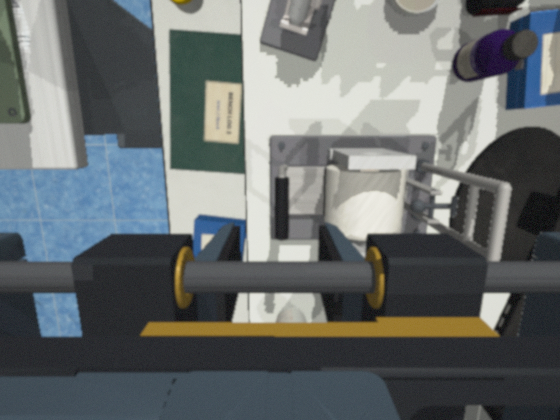

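```bash
python3 - <<'E'
from h import *
d=np.load('pics/w1.npy');P=cloud('wrist',d)
for u,v in[(280,142),(430,141),(281,170),(282,225),(350,153),(400,153),(340,167),(410,167)]: print(u,v,P[v,u].round(1))
E
python3 -m pendant '[{"delta_pos":[1.1,3,0],"twist":[0,0,0],"grip":45},{"delta_pos":[1.1,6,0],"twist":[0,0,0],"grip":45},{"delta_pos":[1.1,9,0],"twist":[0,0,0],"grip":45},{"delta_pos":[1.1,12,0],"twist":[0,0,0],"grip":45},{"delta_pos":[1.1,13,0],"twist":[0,0,0],"grip":45}]'
python3 - <<'E'
from h import *
delta([408.5,-185.4,91],rot(-90))
E
```

```text
280 142 [ 407.7 -123.     9.1]
430 141 [ 590.1 -121.9    9.1]
281 170 [ 408.9 -148.7   78.2]
282 225 [ 409.9 -196.6  118. ]
350 153 [ 475.1 -129.7  100.4]
400 153 [ 522.6 -129.6  101.9]
340 167 [ 471.2 -146.4   71. ]
410 167 [ 525.2 -140.6  123.1]
time_s: 2.7
ee_pos: [408.6, -181.6, 129.0]
ee_rot: [-90.2, 0.1, -89.8]
force: [-1.0, -0.0, 0.6]
gripper_width: 40.8
t 2.7 pos [ 408.6 -181.6  129. ] rot [-90.22   0.14 -89.82] w 40.8 F [-1.  -0.   0.6]
  delta [0.39 3.8  0.  ] twist [ 0.22  0.18 -0.14]
```

```bash
python3 -m pendant '[{"delta_pos":[0.3,2,0],"twist":[0,0,0],"grip":45},{"delta_pos":[0.3,3.8,0],"twist":[0,0,0],"grip":45},{"delta_pos":[0.3,3.8,0],"twist":[0,0,0],"grip":45},{"delta_pos":[0.3,3.8,0],"twist":[0,0,0],"grip":20},{"delta_pos":[0.3,3.8,0],"twist":[0,0,0],"grip":5}]' 40
python3 -m pendant '[{"delta_pos":[0,0,0],"twist":[0,0,0],"grip":5},{"delta_pos":[0,0,0],"twist":[0,0,0],"grip":5},{"delta_pos":[0,0,0],"twist":[0,0,0],"grip":5},{"delta_pos":[0,0,0],"twist":[0,0,0],"grip":5},{"delta_pos":[0,0,0],"twist":[0,0,0],"grip":5}]' 40
python3 - <<'E'
from h import *
delta([408.5,-185.4,91+50],rot(-90))
E
```

```text
time_s: 3.2
ee_pos: [411.0, -186.6, 94.3]
ee_rot: [-89.8, -0.1, -89.9]
force: [-0.1, -0.2, 0.5]
gripper_width: 28.0
time_s: 3.7
ee_pos: [410.6, -186.6, 93.7]
ee_rot: [-89.9, -0.0, -89.9]
force: [0.4, -0.2, 6.3]
gripper_width: 13.1
t 3.7 pos [ 410.6 -186.6   93.7] rot [-8.989e+01 -2.000e-02 -8.991e+01] w 13.1 F [ 0.4 -0.2  6.3]
  delta [-0.12 -4.73 -0.2 ] twist [-0.11  0.09  0.02]
```

```bash
python3 -m pendant '[{"delta_pos":[0,-0.8,0],"twist":[0,0,0],"grip":5},{"delta_pos":[0,-1.8,0],"twist":[0,0,0],"grip":5},{"delta_pos":[0,-2.8,0],"twist":[0,0,0],"grip":5},{"delta_pos":[0,-3.8,0],"twist":[0,0,0],"grip":5},{"delta_pos":[0,-4.3,0],"twist":[0,0,0],"grip":5}]' 50
python3 -m pendant '[{"delta_pos":[0,-0.3,0],"twist":[0,0,0],"grip":5},{"delta_pos":[0,-0.6,0],"twist":[0,0,0],"grip":5},{"delta_pos":[0,-0.8,0],"twist":[0,0,0],"grip":5},{"delta_pos":[0,-0.8,0],"twist":[0,0,0],"grip":5},{"delta_pos":[0,-0.8,0],"twist":[0,0,0],"grip":5}]' 50
python3 - <<'E'
from h import *
p,d=imaging.grab_frame('side');cv2.imwrite('pics/s2.png',p[:,:,::-1]);crop(p[:,:,::-1],190,120,170,190,3,'pics/s2c.png')
delta([408.5,-185.4,91+50],rot(-90))
E
```

```text
time_s: 4.2
ee_pos: [410.6, -186.6, 137.0]
ee_rot: [-89.9, -0.0, -89.9]
force: [4.9, 0.5, -5.7]
gripper_width: 13.0
time_s: 4.7
ee_pos: [410.6, -186.6, 144.1]
ee_rot: [-89.9, -0.0, -89.9]
force: [5.8, 0.6, -3.7]
gripper_width: 13.1
t 4.75 pos [ 410.6 -186.6  144.1] rot [-8.989e+01 -2.000e-02 -8.990e+01] w 13.3 F [ 6. -1. -4.]
  delta [-0.12  0.31 -0.21] twist [-0.11  0.1   0.02]
```

View pics/s2c.png

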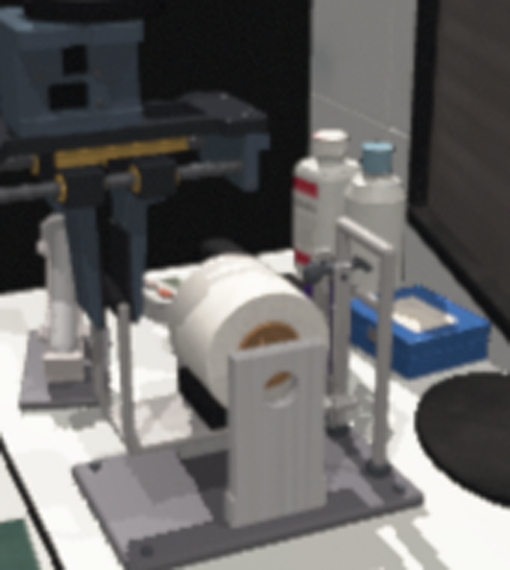

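```bash
python3 -m pendant '[{"delta_pos":[0,-0.1,0],"twist":[0,0,0],"grip":5},{"delta_pos":[0,0.3,0],"twist":[0,0,0],"grip":5},{"delta_pos":[0,0.7,0],"twist":[0,0,0],"grip":5},{"delta_pos":[0,1.1,0],"twist":[0,0,0],"grip":5},{"delta_pos":[0,1.4,0],"twist":[0,0,0],"grip":5}]' 50
python3 -m pendant '[{"delta_pos":[0,0.1,0],"twist":[0,0,0],"grip":5},{"delta_pos":[0,0.15,0],"twist":[0,0,0],"grip":5},{"delta_pos":[0,0.15,0],"twist":[0,0,0],"grip":5},{"delta_pos":[0,0.15,0],"twist":[0,0,0],"grip":5},{"delta_pos":[0,0.15,0],"twist":[0,0,0],"grip":5}]' 50
python3 - <<'E'
from h import *
p,d=imaging.grab_frame('side');cv2.imwrite('pics/s3.png',p[:,:,::-1]);crop(p[:,:,::-1],190,120,170,190,3,'pics/s3c.png')
delta([408.5,-185.4,91+50],rot(-90))
E
```

```text
time_s: 5.25
ee_pos: [410.6, -186.6, 129.7]
ee_rot: [-89.9, -0.0, -89.9]
force: [5.7, -0.8, -3.3]
gripper_width: 12.9
time_s: 5.75
ee_pos: [410.6, -186.6, 128.4]
ee_rot: [-89.9, -0.0, -89.9]
force: [5.8, 0.0, -3.7]
gripper_width: 13.1
t 5.8 pos [ 410.6 -186.6  128.4] rot [-8.99e+01 -2.00e-02 -8.99e+01] w 12.9 F [ 6.3  0.3 -2.6]
  delta [-0.12 -1.26 -0.21] twist [-0.1   0.1   0.02]
```

View pics/s3c.png

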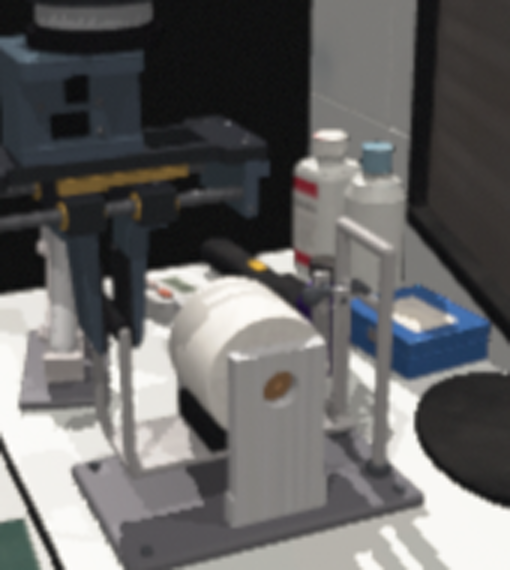

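```bash
python3 -m pendant '[{"delta_pos":[0,0.05,0],"twist":[0,0,0],"grip":5},{"delta_pos":[0,0.1,0],"twist":[0,0,0],"grip":5},{"delta_pos":[0,0.15,0],"twist":[0,0,0],"grip":5},{"delta_pos":[0,0.15,0],"twist":[0,0,0],"grip":5},{"delta_pos":[0,0.15,0],"twist":[0,0,0],"grip":5}]' 50
```

```text
time_s: 6.3
ee_pos: [410.6, -186.6, 127.6]
ee_rot: [-89.9, -0.0, -89.9]
force: [5.0, 1.2, 4.8]
gripper_width: 13.0
```

```bash
python3 -m pendant '[{"delta_pos":[0,0,0],"twist":[0,0,0],"grip":45},{"delta_pos":[0,0,0],"twist":[0,0,0],"grip":45},{"delta_pos":[0,0,0],"twist":[0,0,0],"grip":45},{"delta_pos":[0,-0.2,0],"twist":[0,0,0],"grip":45},{"delta_pos":[0,-0.5,0],"twist":[0,0,0],"grip":45}]'
python3 -m pendant '[{"delta_pos":[0,-3,0],"twist":[0,0,0],"grip":45},{"delta_pos":[0,-6,0],"twist":[0,0,0],"grip":45},{"delta_pos":[0,-9,0],"twist":[0,0,0],"grip":45},{"delta_pos":[0,-12,0],"twist":[0,0,0],"grip":45},{"delta_pos":[0,-14,0],"twist":[0,0,0],"grip":45}]'
python3 - <<'E'
from h import *
p,d=imaging.grab_frame('side');cv2.imwrite('pics/s4.png',p[:,:,::-1]);crop(p[:,:,::-1],190,120,170,190,3,'pics/s4c.png')
a=np.radians(-17.2);e=np.radians(30);dd=np.array([-np.sin(a)*np.cos(e),np.cos(a)*np.cos(e),np.sin(e)])
g=np.array([463.5,129.1,113.1]);R=rot(-107.2,30)
print(R.as_matrix().round(3),dd)
y=R.as_matrix()[:,1]
print('grasp tcp',g+19*y,'above',g-101*y)
delta([410,-60,330],rot(-100,15));delta(g-101*y,R)
E
```

```text
time_s: 6.8
ee_pos: [409.2, -186.3, 131.6]
ee_rot: [-90.1, 0.0, -89.9]
force: [0.8, 0.1, -1.2]
gripper_width: 40.6
time_s: 7.3
ee_pos: [410.2, -186.7, 274.2]
ee_rot: [-89.9, -0.1, -89.9]
force: [0.8, 0.0, -0.2]
gripper_width: 40.8
[[-0.256  0.148  0.955]
 [-0.827  0.478 -0.296]
 [-0.5   -0.866  0.   ]] [0.25609068 0.82729533 0.5       ]
grasp tcp [466.30922648 138.17514444  96.64551733] above [448.56674347  80.85844271 200.56856578]
t 7.35 pos [ 411.5 -187.3  276.8] rot [-89.59  -0.21 -89.89] w 41.2 F [ 1.7 -0.5  2. ]
  delta [-12.71  -5.36  -0.09] twist [ 0.9  10.11 15.13]
t 7.35 pos [ 411.5 -187.3  276.8] rot [-89.59  -0.21 -89.89] w 41.2 F [ 1.7 -0.5  2. ]
  delta [-26.84   7.56   3.7 ] twist [ 4.1  17.03 29.91]
```

View pics/s4c.png

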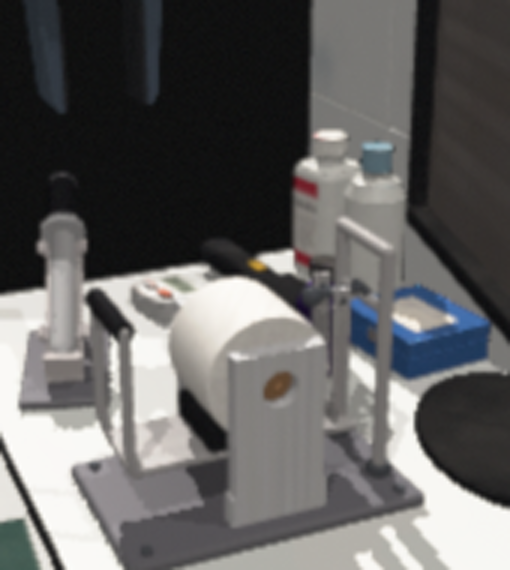

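```bash
python3 -m pendant '[{"delta_pos":[-4,-1,0.5],"twist":[0.5,3,5],"grip":60},{"delta_pos":[-9,-1,1],"twist":[1,7,12],"grip":60},{"delta_pos":[-14,0,2],"twist":[2,10,18],"grip":60},{"delta_pos":[-19,2,3],"twist":[3,13,24],"grip":60},{"delta_pos":[-24,4,3.7],"twist":[4,17,30],"grip":60}]'
python3 -m pendant '[{"delta_pos":[0,0,0],"twist":[0,0,0],"grip":60},{"delta_pos":[0,0,0],"twist":[0,0,0],"grip":60},{"delta_pos":[0,0,0],"twist":[0,0,0],"grip":60},{"delta_pos":[0,0,0],"twist":[0,0,0],"grip":60},{"delta_pos":[0,0,0],"twist":[0,0,0],"grip":60}]'
python3 - <<'E'
from h import *
R=rot(-107.2,30)
delta([448.6,80.9,200.6],R)
p,d=imaging.grab_frame('wrist');cv2.imwrite('pics/w5.png',p[:,:,::-1]);np.save('pics/w5.npy',d)
g=np.array([463.5,129.1,113.1]);dd=-R.as_matrix()[:,0]
print(proj('wrist',[g,g+29*dd,g-35*dd,g-159*dd]).round())
E
```

```text
time_s: 7.85
ee_pos: [445.7, 44.5, 235.7]
ee_rot: [-90.6, 30.4, -107.7]
force: [-0.5, -0.1, -1.1]
gripper_width: 54.6
time_s: 8.35
ee_pos: [445.6, 42.6, 236.7]
ee_rot: [-90.5, 30.1, -107.4]
force: [0.3, 0.1, 0.6]
gripper_width: 54.7
t 8.35 pos [445.6  42.6 236.7] rot [ -90.51   30.13 -107.43] w 54.7 F [0.3 0.1 0.6]
  delta [-1.43  5.01 -0.82] twist [ 0.39 -0.2  -0.13]
[[272. 183.]
 [272. 153.]
 [273. 218.]
 [273. 330.]]
```

View pics/w5.png

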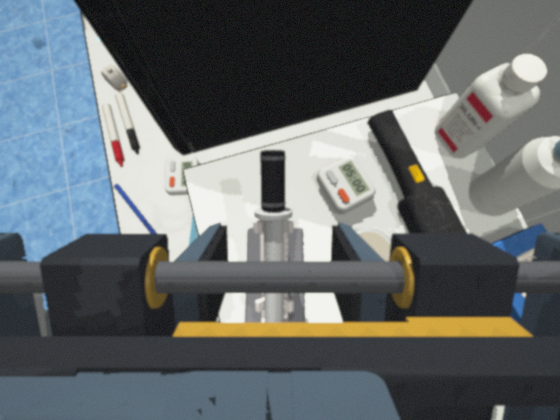

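```bash
python3 -m pendant '[{"delta_pos":[-0.5,1,-0.4],"twist":[0.4,-0.2,-0.1],"grip":60},{"delta_pos":[-1.4,3,-0.8],"twist":[0.4,-0.2,-0.1],"grip":60},{"delta_pos":[-1.4,5,-0.8],"twist":[0.4,-0.2,-0.1],"grip":60},{"delta_pos":[-1.4,8,-0.8],"twist":[0.4,-0.2,-0.1],"grip":60},{"delta_pos":[-1.4,10,-0.8],"twist":[0.4,-0.2,-0.1],"grip":60}]'
python3 - <<'E'
from h import *
R=rot(-107.2,30)
delta([466.3,138.2,96.6],R)
p,d=imaging.grab_frame('side');cv2.imwrite('pics/s6.png',p[:,:,::-1]);crop(p[:,:,::-1],150,100,170,190,3,'pics/s6c.png')
E
```

```text
time_s: 8.9
ee_pos: [454.9, 105.8, 155.7]
ee_rot: [-90.1, 30.0, -107.2]
force: [0.8, 0.2, -0.2]
gripper_width: 54.4
t 8.9 pos [454.9 105.8 155.7] rot [ -90.14   30.03 -107.23] w 54.4 F [ 0.8  0.2 -0.2]
  delta [-0.01  6.83  0.15] twist [ 0.12 -0.03 -0.03]
```

View pics/s6c.png

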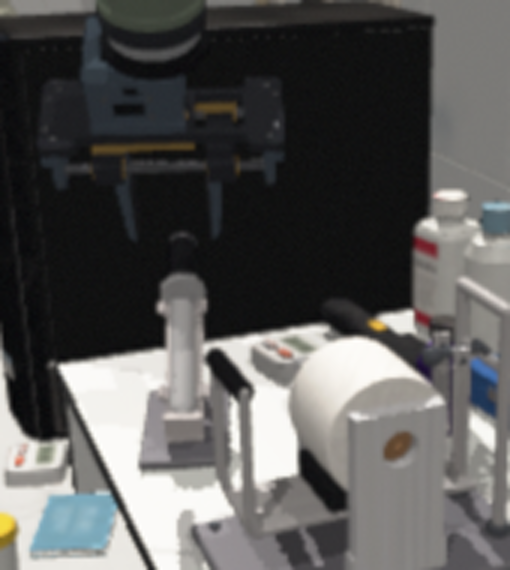

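Aligned with the handle; descend and grip.

```bash
python3 -m pendant '[{"delta_pos":[0,2.5,0.1],"twist":[0,0,0],"grip":60},{"delta_pos":[0,5,0.1],"twist":[0,0,0],"grip":60},{"delta_pos":[0,6.8,0.1],"twist":[0,0,0],"grip":60},{"delta_pos":[0,6.8,0.1],"twist":[0,0,0],"grip":60},{"delta_pos":[0,6.8,0.1],"twist":[0,0,0],"grip":45}]'
python3 - <<'E'
from h import *
R=rot(-107.2,30)
delta([466.3,138.2,96.6],R)
E
python3 -m pendant '[{"delta_pos":[0,0,0],"twist":[0,0,0],"grip":30},{"delta_pos":[0,0,0],"twist":[0,0,0],"grip":25},{"delta_pos":[0,0,0],"twist":[0,0,0],"grip":15},{"delta_pos":[0,0,0],"twist":[0,0,0],"grip":10},{"delta_pos":[0,0,0],"twist":[0,0,0],"grip":10}]' 40
python3 - <<'E'
from h import *
R=rot(-107.2,30)
delta([466.3,138.2,96.6],R)
p,d=imaging.grab_frame('side');cv2.imwrite('pics/s7.png',p[:,:,::-1]);crop(p[:,:,::-1],150,100,170,190,3,'pics/s7c.png')
E
```

```text
time_s: 9.45
ee_pos: [466.4, 137.4, 98.4]
ee_rot: [-90.1, 30.1, -107.2]
force: [0.1, 0.4, 0.1]
gripper_width: 49.5
t 9.45 pos [466.4 137.4  98.4] rot [ -90.08   30.07 -107.21] w 49.5 F [0.1 0.4 0.1]
  delta [ 0.03  0.19 -0.03] twist [ 0.08 -0.01 -0.07]
time_s: 9.95
ee_pos: [467.0, 137.2, 98.4]
ee_rot: [-89.9, 30.1, -107.2]
force: [1.8, -2.8, 2.5]
gripper_width: 23.4
t 9.95 pos [467.  137.2  98.4] rot [ -89.94   30.06 -107.19] w 23.4 F [ 1.8 -2.8  2.5]
  delta [ 0.03  0.19 -0.09] twist [-0.05  0.01 -0.06]
```

View pics/s7c.png

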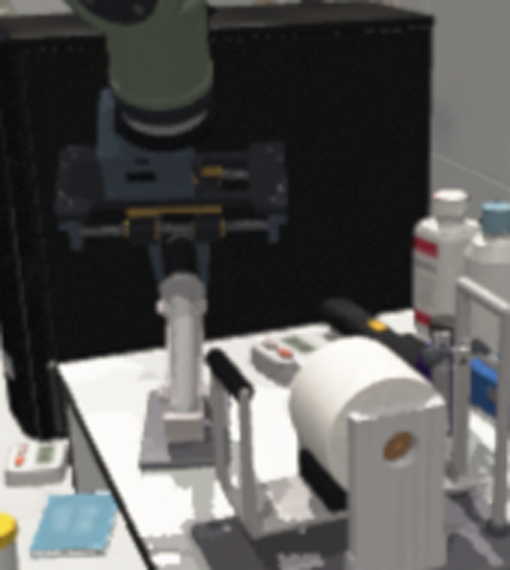

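```bash
python3 -m pendant '[{"delta_pos":[0,-1,0],"twist":[0,0,0],"grip":10},{"delta_pos":[0,-2.5,0],"twist":[0,0,0],"grip":10},{"delta_pos":[0,-4.5,0],"twist":[0,0,0],"grip":10},{"delta_pos":[0,-7,0],"twist":[0,0,0],"grip":10},{"delta_pos":[0,-9.5,0],"twist":[0,0,0],"grip":10}]' 50
python3 -m pendant '[{"delta_pos":[0,-2,0],"twist":[0,0,0],"grip":10},{"delta_pos":[0,-3,0],"twist":[0,0,0],"grip":10},{"delta_pos":[0,-3,0],"twist":[0,0,0],"grip":10},{"delta_pos":[0,-3,0],"twist":[0,0,0],"grip":10},{"delta_pos":[0,-3,0],"twist":[0,0,0],"grip":10}]' 50
python3 - <<'E'
from h import *
delta([498.5,20,180],rot(-90))
p,d=imaging.grab_frame('side');cv2.imwrite('pics/s8.png',p[:,:,::-1]);crop(p[:,:,::-1],150,60,170,190,3,'pics/s8c.png')
E
```

```text
time_s: 10.5
ee_pos: [450.0, 91.8, 180.1]
ee_rot: [-90.4, 30.0, -107.3]
force: [0.8, 0.1, -0.8]
gripper_width: 23.7
time_s: 11.0
ee_pos: [446.7, 78.3, 204.9]
ee_rot: [-90.3, 30.0, -107.3]
force: [-0.6, -0.1, -1.4]
gripper_width: 22.8
t 11.0 pos [446.7  78.3 204.9] rot [ -90.3    30.03 -107.29] w 22.8 F [-0.6 -0.1 -1.4]
  delta [4.73 0.1  6.68] twist [ -4.24 -16.81 -29.85]
```

View pics/s8c.png

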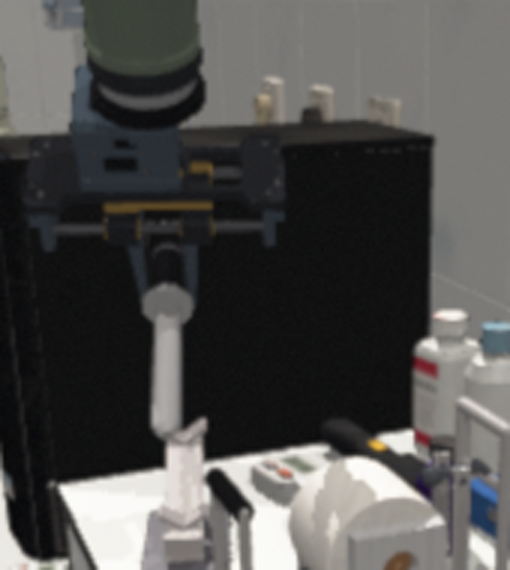

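```bash
python3 -m pendant '[{"delta_pos":[0.5,-0.5,1],"twist":[-0.6,-3,-5],"grip":10},{"delta_pos":[1.5,-0.5,2.5],"twist":[-1.5,-6.5,-12],"grip":10},{"delta_pos":[2,0,4],"twist":[-2.5,-10,-18],"grip":10},{"delta_pos":[2.5,0,5.5],"twist":[-3.4,-13,-24],"grip":10},{"delta_pos":[3,0,6.7],"twist":[-4.2,-16.8,-29.9],"grip":10}]' 50
python3 -m pendant '[{"delta_pos":[0,0,0],"twist":[0,0,0],"grip":10},{"delta_pos":[0,0,0],"twist":[0,0,0],"grip":10},{"delta_pos":[0,0,0],"twist":[0,0,0],"grip":10},{"delta_pos":[0,0,0],"twist":[0,0,0],"grip":10},{"delta_pos":[0,0,0],"twist":[0,0,0],"grip":10}]' 50
python3 - <<'E'
from h import *
delta([498.5,45,160],rot(-90))
for n in('top','side'):
    p,d=imaging.grab_frame(n);cv2.imwrite(f'pics/{n}9.png',p[:,:,::-1]);np.save(f'pics/{n}9.npy',d)
    crop(p[:,:,::-1],190,130,190,140,4,f'pics/{n}9c.png') if n=='top' else crop(p[:,:,::-1],150,80,190,190,3,f'pics/{n}9c.png')
E
```

```text
time_s: 11.55
ee_pos: [504.8, 33.5, 190.1]
ee_rot: [-89.9, -0.3, -89.9]
force: [-0.8, 0.0, -2.2]
gripper_width: 23.6
time_s: 12.05
ee_pos: [503.3, 32.7, 191.0]
ee_rot: [-89.8, -0.0, -90.2]
force: [-0.0, -1.0, -1.1]
gripper_width: 22.9
t 12.05 pos [503.3  32.7 191. ] rot [-8.982e+01 -5.000e-02 -9.015e+01] w 22.9 F [-0.  -1.  -1.1]
  delta [-1.23  3.09 -0.5 ] twist [-0.18 -0.15  0.05]
```

View pics/top9c.png

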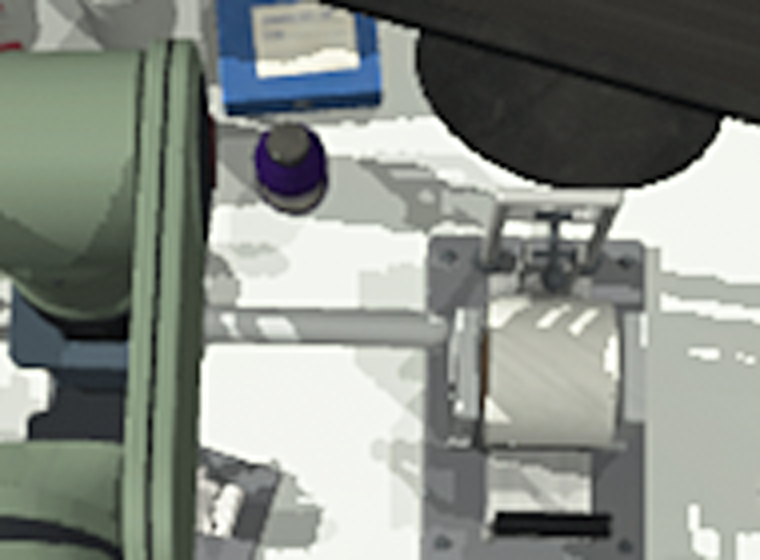

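View pics/side9c.png

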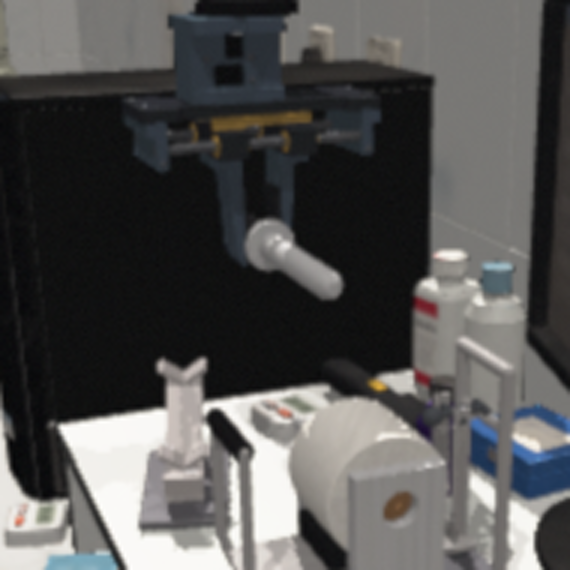

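```bash
cat > m.py <<'E'
from h import *
from scipy.optimize import least_squares
def spin(n,f,zlo,zhi,ylo,yhi,xc=500):
    P=cloud(n,np.load(f)).reshape(-1,3)
    s=P[(P[:,2]>zlo)&(P[:,2]<zhi)&(P[:,1]>ylo)&(P[:,1]<yhi)&(abs(P[:,0]-xc)<30)]
    ym=(ylo+yhi)/2
    def g(q):
        d=np.array([q[2],1,q[3]]);d/=np.linalg.norm(d);r=s-[q[0],ym,q[1]];t=r@d
        return np.linalg.norm(r-t[:,None]*d,axis=1)-10
    r=least_squares(g,[np.median(s[:,0]),np.median(s[:,2])-10,0,0],loss='soft_l1')
    print(n,len(s),'x,z at y=',ym,r.x[:2].round(1),'slopes dx/dy dz/dy',r.x[2:].round(3),'rms',np.median(abs(r.fun)).round(2),'ymin',s[:,1].min().round(1))
E
python3 - <<'E'
from m import *
print(state()['ee_pos'])
spin('top','pics/top9.npy',190,240,-110,-10)
spin('side','pics/side9.npy',190,240,-110,-30)
for n in('top','side'):
    P=cloud(n,np.load(f'pics/{n}9.npy')).reshape(-1,3)
    s=P[(P[:,2]>195)&(P[:,2]<230)&(abs(P[:,0]-503)<14)&(P[:,1]<20)];print(n,np.sort(s[:,1])[:5])
# bore seen from the side cam: far cheek outer mouth; cheek tops again
P=cloud('top',np.load('pics/top9.npy'))[165:285,285:385].reshape(-1,3)
q=P[(P[:,2]>120)&(P[:,2]<130)&(P[:,0]<540)&(P[:,0]>450)]
for lo,hi in((-160,-120),(-250,-205)):
    a=q[(q[:,1]>lo)&(q[:,1]<hi)]; print(len(a),a.min(0),a.max(0))
S=cloud('side',np.load('pics/side9.npy')).reshape(-1,3)
a=S[(S[:,2]>20)&(S[:,2]<115)&(S[:,1]<-222)&(S[:,1]>-250)&(S[:,0]>465)&(S[:,0]<532)]
A=np.c_[a[:,0],a[:,2],np.ones(len(a))];print(len(a),np.linalg.lstsq(A,a[:,1],rcond=None)[0],a.min(0),a.max(0))
E
```

```text
[503.57134073  32.81253408 190.97259125]
top 472 x,z at y= -60.0 [502. 207.] slopes dx/dy dz/dy [-0.007  0.001] rms 0.97 ymin -109.9
side 158 x,z at y= -70.0 [503.4 207.8] slopes dx/dy dz/dy [-0.003 -0.002] rms 0.3 ymin -109.7
top [-126.02750608 -125.98030142 -125.97725958 -125.86403283 -125.84860928]
side [-126.95177865 -126.3562201  -125.92555469 -125.30865599 -125.17591772]
181 [ 461.47674527 -159.75668999  120.12996033] [ 535.29769304 -134.07868794  129.88597545]
211 [ 462.67366941 -237.76876446  120.14637356] [ 535.03373331 -205.72141007  129.94661217]
1396 [-3.80753122e-02  6.69792842e-03 -2.16919410e+02] [ 467.04538651 -239.03560509   20.04161086] [ 531.9044955  -222.48472955  114.99876349]
```

Run:
```python
from m import *
P=cloud('side',np.load('pics/side9.npy'))
S=P.reshape(-1,3)
a=S[(S[:,2]>20)&(S[:,2]<118)&(abs(S[:,1]+237)<8)&(S[:,0]>470)&(S[:,0]<528)]
for k in range(6):
    A=np.c_[a[:,0]-498.5,a[:,2]-60,np.ones(len(a))];c=np.linalg.lstsq(A,a[:,1],rcond=None)[0];r=a[:,1]-A@c;a=a[abs(r)<max(1.0,2*r.std())]
print('side face',len(a),c)
W=cloud('wrist',np.load('pics/w1.npy')) # not same pose: skip
# top: edges of base -y/+y and cheek top centre lines
T=cloud('top',np.load('pics/top0.npy'))[165:285,285:385].reshape(-1,3)
for lo,hi in((-150,-130),(-242,-222)):
    a=T[(abs(T[:,2]-124.5)<4)&(T[:,1]>lo)&(T[:,1]<hi)&(T[:,0]>460)&(T[:,0]<540)]
    pf=np.polyfit(a[:,0]-498,a[:,1],1);print('cheek',pf,a[:,0].min(),a[:,0].max())
a=T[(T[:,2]>108)&(T[:,0]<425)];print('bar',np.polyfit(a[:,1]+185,a[:,0],1),a.mean(0))
p=cv2.imread('pics/side9.png')
crop(p,255,225,60,60,10,'pics/bore.png')
for y in(-133,-237): print(y,((proj('side',[[498.5,y,100],[498.5,y,112],[498.5,y,88],[486.5,y,100],[510.5,y,100]])-[255,225])*10+4.5).round())
```

```text
side face 1067 [-1.67315582e-03 -1.58906452e-04 -2.36172488e+02]
cheek [ 2.25549167e-02 -1.40178627e+02] 469.35483069576725 528.1761783317017
cheek [-4.08010717e-03 -2.31854789e+02] 468.963243607646 528.2904766483681
bar [-1.34372613e-02  4.08794431e+02] [ 408.8064158  -185.89193888  115.14967354]
-133 [[ 66.  42.]
 [ 66. -12.]
 [ 67.  96.]
 [ 11.  52.]
 [121.  32.]]
-237 [[280. 255.]
 [281. 196.]
 [280. 314.]
 [220. 268.]
 [340. 243.]]
```

View pics/bore.png

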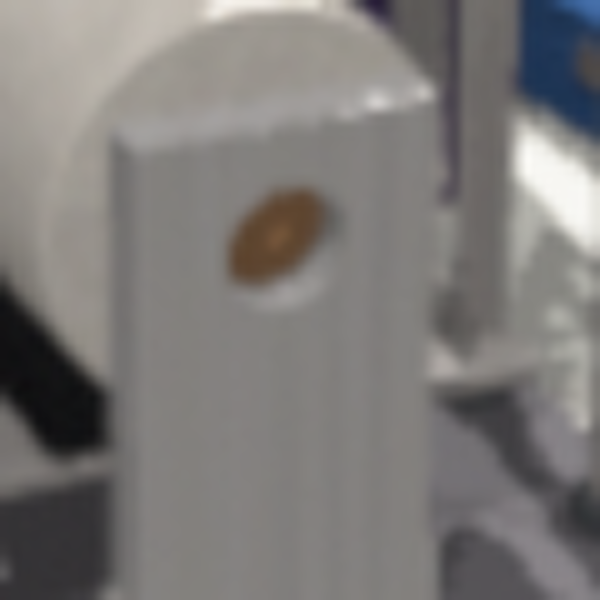

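```bash
python3 -m pendant '[{"delta_pos":[-1.2,1.5,-0.4],"twist":[-0.2,0,0],"grip":10},{"delta_pos":[-1.2,4,-0.4],"twist":[-0.2,0,0],"grip":10},{"delta_pos":[-1.2,6.5,-0.4],"twist":[-0.2,0,0],"grip":10},{"delta_pos":[-1.2,8.5,-0.4],"twist":[-0.2,0,0],"grip":10},{"delta_pos":[-1.2,9.8,-0.4],"twist":[-0.2,0,0],"grip":10}]' 50
python3 -m pendant '[{"delta_pos":[0,0.3,0],"twist":[0,0,0],"grip":10},{"delta_pos":[0,0.6,0],"twist":[0,0,0],"grip":10},{"delta_pos":[0,0.6,0],"twist":[0,0,0],"grip":10},{"delta_pos":[0,0.6,0],"twist":[0,0,0],"grip":10},{"delta_pos":[0,0.6,0],"twist":[0,0,0],"grip":10}]' 50
python3 - <<'E'
from m import *
delta([499.3,45,83.8],rot(-90))
for n in('top','side','wrist'):
    p,d=imaging.grab_frame(n);cv2.imwrite(f'pics/{n}10.png',p[:,:,::-1]);np.save(f'pics/{n}10.npy',d)
spin('top','pics/top10.npy',90,125,-100,-10)
spin('side','pics/side10.npy',80,125,-110,-30)
p=cv2.imread('pics/side10.png');crop(p,190,150,150,140,4,'pics/side10c.png')
E
```

```text
time_s: 12.65
ee_pos: [499.3, 44.9, 91.4]
ee_rot: [-90.1, -0.1, -90.1]
force: [-0.9, -0.6, -1.0]
gripper_width: 23.0
time_s: 13.15
ee_pos: [500.7, 45.1, 87.5]
ee_rot: [-89.9, -0.1, -90.1]
force: [-0.4, 0.3, -1.8]
gripper_width: 23.1
t 13.15 pos [500.7  45.1  87.5] rot [-8.994e+01 -8.000e-02 -9.006e+01] w 23.1 F [-0.4  0.3 -1.8]
  delta [ 0.01  0.37 -0.14] twist [-0.06 -0.06  0.08]
top 349 x,z at y= -55.0 [499.3 103.7] slopes dx/dy dz/dy [-0.001 -0.016] rms 1.11 ymin -98.7
side 131 x,z at y= -70.0 [500.6 104.1] slopes dx/dy dz/dy [-0. -0.] rms 0.42 ymin -101.7
```

View pics/side10c.png

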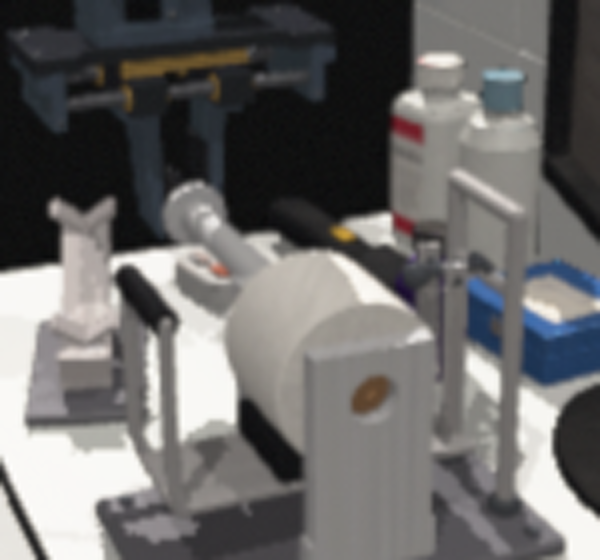

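View pics/wrist10.png

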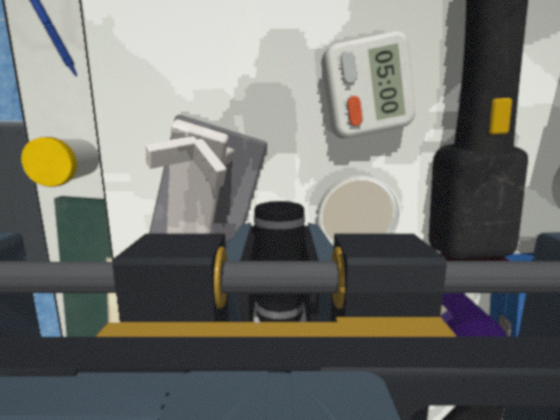

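```bash
python3 -m pendant '[{"delta_pos":[0,0.2,-0.13],"twist":[0,0,0],"grip":10},{"delta_pos":[0,0.35,-0.13],"twist":[0,0,0],"grip":10},{"delta_pos":[0,0.35,-0.13],"twist":[0,0,0],"grip":10},{"delta_pos":[0.4,0.35,-0.13],"twist":[0,0,0],"grip":10},{"delta_pos":[0.8,0.35,-0.13],"twist":[0,0,0],"grip":10}]' 50
python3 -m pendant '[{"delta_pos":[0.4,0,0],"twist":[0,0,0],"grip":10},{"delta_pos":[0.8,0,0],"twist":[0,0,0],"grip":10},{"delta_pos":[1.2,0,0],"twist":[0,0,0],"grip":10},{"delta_pos":[1.6,0,0],"twist":[0,0,0],"grip":10},{"delta_pos":[2,0,0],"twist":[0,0,0],"grip":10}]' 50
python3 - <<'E'
from m import *
delta([499.3,-98.5,83.8],rot(-90))
for n in('top','side'):
    p,d=imaging.grab_frame(n);cv2.imwrite(f'pics/{n}11.png',p[:,:,::-1]);np.save(f'pics/{n}11.npy',d)
spin('top','pics/top11.npy',85,125,-120,-30)
spin('side','pics/side11.npy',80,125,-110,-50)
p=cv2.imread('pics/side11.png');crop(p,190,150,150,140,4,'pics/side11c.png')
p=cv2.imread('pics/top11.png');crop(p,210,150,170,140,4,'pics/top11c.png')
E
```

```text
time_s: 13.8
ee_pos: [498.8, 36.8, 83.2]
ee_rot: [-90.0, -0.1, -90.0]
force: [-0.3, 0.3, -1.6]
gripper_width: 23.2
time_s: 14.3
ee_pos: [498.8, 16.7, 83.3]
ee_rot: [-90.0, -0.1, -90.1]
force: [-0.9, 0.7, -1.5]
gripper_width: 23.0
t 14.3 pos [498.8  16.7  83.3] rot [-9.002e+01 -8.000e-02 -9.006e+01] w 23.0 F [-0.9  0.7 -1.5]
  delta [11.52 -0.03  0.06] twist [ 0.02 -0.06  0.08]
top 346 x,z at y= -75.0 [497.5  99.6] slopes dx/dy dz/dy [-0.004 -0.001] rms 1.07 ymin -118.9
side 77 x,z at y= -80.0 [498.9 100. ] slopes dx/dy dz/dy [ 0.011 -0.008] rms 0.47 ymin -96.5
```

View pics/side11c.png

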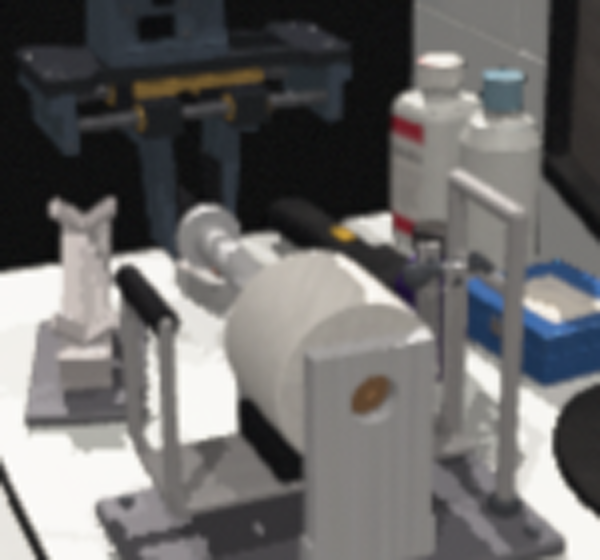

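View pics/top11c.png

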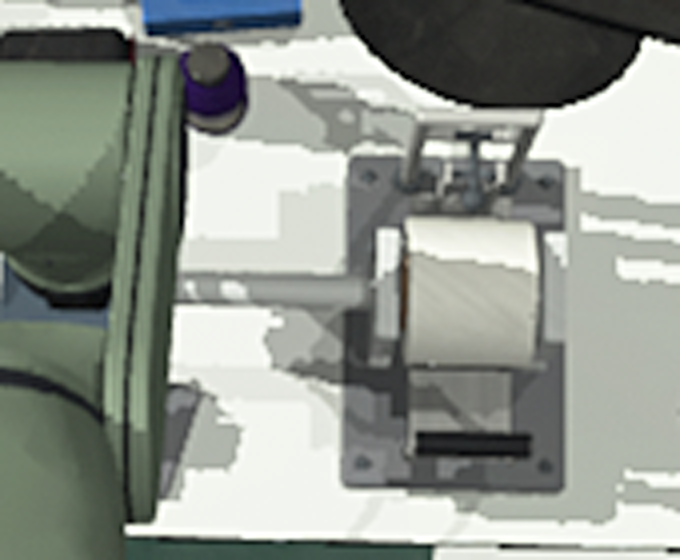

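```bash
python3 -m pendant '[{"delta_pos":[0.5,0,0],"twist":[0,0,0],"grip":10},{"delta_pos":[1,0,0],"twist":[0,0,0],"grip":10},{"delta_pos":[1.5,0,0],"twist":[0,0,0],"grip":10},{"delta_pos":[2,0,0],"twist":[0,0,0],"grip":10},{"delta_pos":[2.5,0,0],"twist":[0,0,0],"grip":10}]' 50
python3 -m pendant '[{"delta_pos":[0.6,0,0],"twist":[0,0,0],"grip":10},{"delta_pos":[1.2,0,0],"twist":[0,0,0],"grip":10},{"delta_pos":[1.8,0,0],"twist":[0,0,0],"grip":10},{"delta_pos":[2.4,0,0],"twist":[0,0,0],"grip":10},{"delta_pos":[3,0,0],"twist":[0,0,0],"grip":10}]' 50
python3 - <<'E'
from m import *
delta([499.3,-98.5,83.8],rot(-90))
for n in('top','side'):
    p,d=imaging.grab_frame(n);cv2.imwrite(f'pics/{n}12.png',p[:,:,::-1]);np.save(f'pics/{n}12.npy',d)
p=cv2.imread('pics/side12.png');crop(p,190,150,150,140,4,'pics/side12c.png')
crop(p,255,225,60,60,10,'pics/bore12.png')
E
```

```text
time_s: 14.9
ee_pos: [498.8, -8.4, 83.3]
ee_rot: [-90.0, -0.1, -90.1]
force: [0.1, 0.2, -3.0]
gripper_width: 23.2
time_s: 15.4
ee_pos: [498.8, -38.4, 83.4]
ee_rot: [-90.0, -0.1, -90.1]
force: [0.2, -0.4, -2.1]
gripper_width: 22.8
t 15.4 pos [498.8 -38.4  83.4] rot [-9.002e+01 -8.000e-02 -9.006e+01] w 22.8 F [ 0.2 -0.4 -2.1]
  delta [ 6.01 -0.03  0.06] twist [ 0.02 -0.06  0.08]
```

View pics/bore12.png

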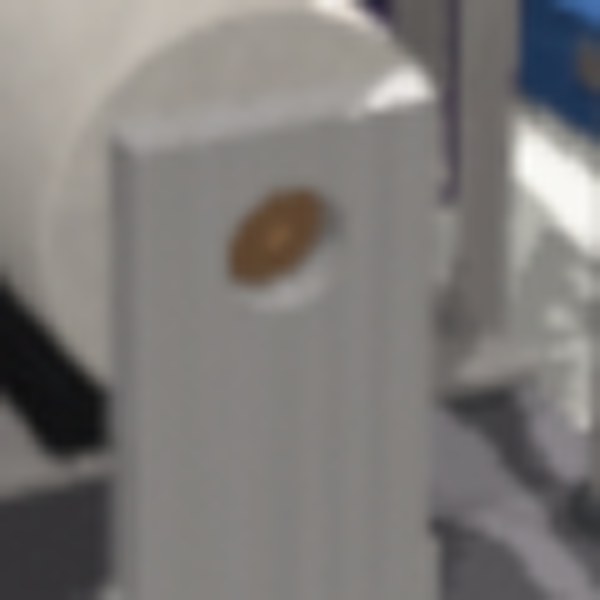

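```bash
python3 -m pendant '[{"delta_pos":[0.4,0,0],"twist":[0,0,0],"grip":10},{"delta_pos":[0.9,0,0],"twist":[0,0,0],"grip":10},{"delta_pos":[1.4,0,0],"twist":[0,0,0],"grip":10},{"delta_pos":[1.9,0,0],"twist":[0,0,0],"grip":10},{"delta_pos":[2.4,0,0],"twist":[0,0,0],"grip":10}]' 50
python3 -m pendant '[{"delta_pos":[0.3,0,0],"twist":[0,0,0],"grip":10},{"delta_pos":[0.7,0,0],"twist":[0,0,0],"grip":10},{"delta_pos":[1.1,0,0],"twist":[0,0,0],"grip":10},{"delta_pos":[1.5,0,0],"twist":[0,0,0],"grip":10},{"delta_pos":[2,0,0],"twist":[0,0,0],"grip":10}]' 50
python3 - <<'E'
from m import *
delta([499.3,-98.5,83.8],rot(-90))
for n in('top','side'):
    p,d=imaging.grab_frame(n);cv2.imwrite(f'pics/{n}13.png',p[:,:,::-1]);np.save(f'pics/{n}13.npy',d)
p=cv2.imread('pics/side13.png');crop(p,190,150,150,140,4,'pics/side13c.png')
E
```

```text
time_s: 16.0
ee_pos: [498.7, -62.3, 83.4]
ee_rot: [-90.0, -0.1, -90.1]
force: [0.1, 0.6, -1.9]
gripper_width: 22.9
time_s: 16.5
ee_pos: [498.7, -82.2, 83.4]
ee_rot: [-90.0, -0.1, -90.0]
force: [-0.3, -0.4, -1.9]
gripper_width: 23.2
t 16.5 pos [498.7 -82.2  83.4] rot [-9.003e+01 -8.000e-02 -9.005e+01] w 23.2 F [-0.3 -0.4 -1.9]
  delta [ 1.63 -0.03  0.06] twist [ 0.03 -0.05  0.08]
```

View pics/side13c.png

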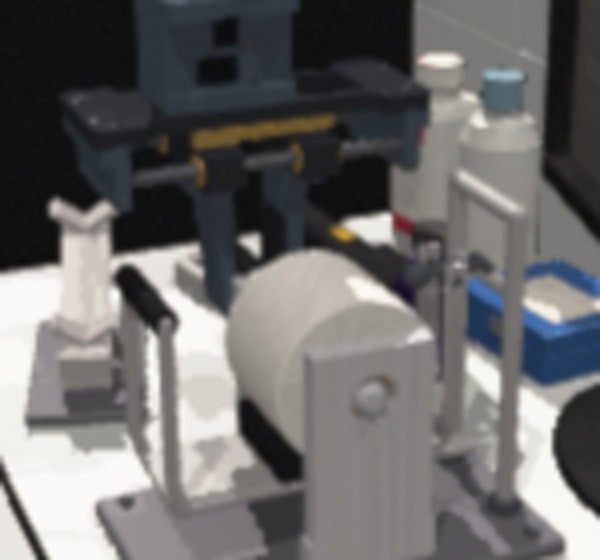

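```bash
python3 -m pendant '[{"delta_pos":[0.3,0,0],"twist":[0,0,0],"grip":10},{"delta_pos":[0.6,0,0],"twist":[0,0,0],"grip":10},{"delta_pos":[0.9,0,0],"twist":[0,0,0],"grip":10},{"delta_pos":[1.1,0,0],"twist":[0,0,0],"grip":10},{"delta_pos":[1.3,0,0],"twist":[0,0,0],"grip":10}]' 50
python3 -m pendant '[{"delta_pos":[0.1,0,0],"twist":[0,0,0],"grip":10},{"delta_pos":[0.2,0,0],"twist":[0,0,0],"grip":10},{"delta_pos":[0.3,0,0],"twist":[0,0,0],"grip":10},{"delta_pos":[0.35,0,0],"twist":[0,0,0],"grip":10},{"delta_pos":[0.35,0,0],"twist":[0,0,0],"grip":10}]' 50
python3 - <<'E'
from m import *
delta([499.3,-98.5,83.8],rot(-90))
for n in('top','side'):
    p,d=imaging.grab_frame(n);cv2.imwrite(f'pics/{n}14.png',p[:,:,::-1]);np.save(f'pics/{n}14.npy',d)
p=cv2.imread('pics/side14.png');crop(p,190,150,150,140,4,'pics/side14c.png')
P=cloud('side',np.load('pics/side14.npy')).reshape(-1,3)
a=P[(abs(P[:,0]-498.7)<12)&(abs(P[:,2]-100)<14)&(P[:,1]<-240)&(P[:,1]>-280)];print(len(a),np.sort(a[:,1])[:8])
E
```

```text
time_s: 17.1
ee_pos: [498.7, -95.1, 83.4]
ee_rot: [-90.0, -0.1, -90.1]
force: [-1.3, 0.3, -1.3]
gripper_width: 22.9
time_s: 17.6
ee_pos: [498.7, -98.4, 83.5]
ee_rot: [-90.0, -0.1, -90.1]
force: [-0.4, -0.8, -1.5]
gripper_width: 23.4
t 17.6 pos [498.7 -98.4  83.5] rot [-9.002e+01 -9.000e-02 -9.006e+01] w 23.4 F [-0.4 -0.8 -1.5]
  delta [ 0.01 -0.03  0.06] twist [ 0.02 -0.06  0.09]
102 [-257.16592983 -256.67490765 -256.1570048  -256.00705256 -255.76681825
 -255.70167609 -255.57682736 -255.32465231]
```

View pics/side14c.png

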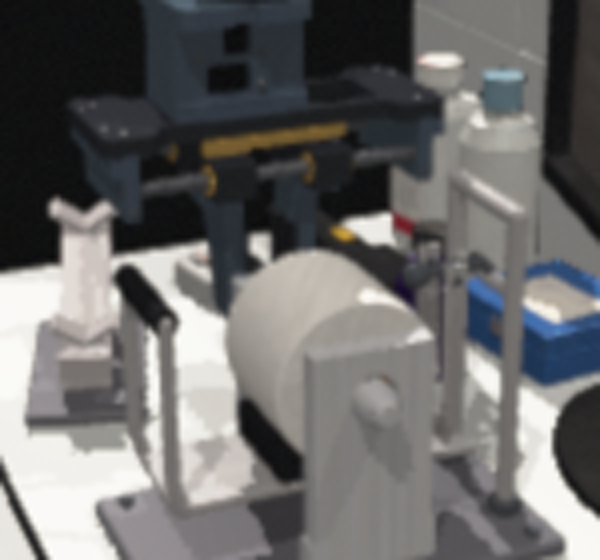

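```bash
python3 -m pendant '[{"delta_pos":[0.05,0,0],"twist":[0,0,0],"grip":10},{"delta_pos":[0.1,0,0],"twist":[0,0,0],"grip":10},{"delta_pos":[0.15,0,0],"twist":[0,0,0],"grip":10},{"delta_pos":[0.2,0,0],"twist":[0,0,0],"grip":10},{"delta_pos":[0.2,0,0],"twist":[0,0,0],"grip":10}]' 50
```

```text
time_s: 18.2
ee_pos: [498.7, -99.5, 83.5]
ee_rot: [-90.0, 0.0, -90.1]
force: [0.6, 5.8, -1.2]
gripper_width: 22.8
```

```bash
python3 -m pendant '[{"delta_pos":[0,0.1,0],"twist":[0,0,0],"grip":10},{"delta_pos":[0,0.15,0],"twist":[0,0,0],"grip":10},{"delta_pos":[0,0.15,0],"twist":[0,0,0],"grip":10},{"delta_pos":[0,0.15,0],"twist":[0,0,0],"grip":30},{"delta_pos":[0,0.15,0],"twist":[0,0,0],"grip":50}]' 30
python3 -m pendant '[{"delta_pos":[0,0,0],"twist":[0,0,0],"grip":60},{"delta_pos":[0,0,0],"twist":[0,0,0],"grip":60},{"delta_pos":[0,0,0],"twist":[0,0,0],"grip":60},{"delta_pos":[0,-0.5,0],"twist":[0,0,0],"grip":60},{"delta_pos":[0,-2,0],"twist":[0,0,0],"grip":60}]'
python3 -m pendant '[{"delta_pos":[0,-3,0],"twist":[0,0,0],"grip":60},{"delta_pos":[0,-6,0],"twist":[0,0,0],"grip":60},{"delta_pos":[0,-9,0],"twist":[0,0,0],"grip":60},{"delta_pos":[0,-12,0],"twist":[0,0,0],"grip":60},{"delta_pos":[0,-15,0],"twist":[0,0,0],"grip":60}]'
python3 -m pendant '[{"delta_pos":[-3,-2,0],"twist":[0,0,0],"grip":60},{"delta_pos":[-7,-2,-1],"twist":[0,0,0],"grip":60},{"delta_pos":[-12,-2,-3],"twist":[0,0,0],"grip":60},{"delta_pos":[-16,-2,-5],"twist":[0,0,0],"grip":60},{"delta_pos":[-20,-2,-7],"twist":[0,0,0],"grip":60}]'
python3 - <<'E'
from m import *
for n in('top','side'):
    p,d=imaging.grab_frame(n);cv2.imwrite(f'pics/{n}15.png',p[:,:,::-1]);np.save(f'pics/{n}15.npy',d)
p=cv2.imread('pics/side15.png');crop(p,190,150,150,140,4,'pics/side15c.png')
p=cv2.imread('pics/top15.png');crop(p,210,150,170,140,4,'pics/top15c.png')
P=cloud('side',np.load('pics/side15.npy')).reshape(-1,3)
a=P[(abs(P[:,0]-498.7)<12)&(abs(P[:,2]-100)<14)&(P[:,1]<-240)&(P[:,1]>-280)];print(len(a),np.sort(a[:,1])[:8])
P=cloud('top',np.load('pics/top15.npy')).reshape(-1,3)
a=P[(abs(P[:,0]-498.7)<6)&(P[:,2]>95)&(P[:,1]<-40)&(P[:,1]>-135)]
for lo in range(-134,-50,4):
    k=a[(a[:,1]>=lo)&(a[:,1]<lo+4)]
    if len(k): print(lo,len(k),k[:,2].max().round(1))
E
```

```text
time_s: 18.7
ee_pos: [499.0, -100.9, 82.2]
ee_rot: [-90.0, -0.2, -90.0]
force: [0.1, -1.0, 0.5]
gripper_width: 32.3
time_s: 19.2
ee_pos: [497.7, -100.2, 101.3]
ee_rot: [-90.2, -0.1, -90.1]
force: [-0.3, -0.0, -0.1]
gripper_width: 54.5
time_s: 19.7
ee_pos: [498.5, -100.2, 253.7]
ee_rot: [-90.0, -0.1, -90.1]
force: [0.3, -0.4, 0.3]
gripper_width: 54.6
time_s: 20.2
ee_pos: [427.8, 101.5, 272.1]
ee_rot: [-90.0, -0.1, -90.1]
force: [1.1, 0.4, 0.1]
gripper_width: 54.5
108 [-258.08696076 -258.07949353 -257.18504001 -257.14769877 -256.95363191
 -256.91801471 -256.45246    -256.45153479]
-134 10 121.0
-130 12 118.0
-126 10 109.9
-122 10 111.9
-118 8 111.2
-114 7 113.7
-110 10 113.2
-106 10 112.3
-102 10 111.8
-98 7 112.1
-94 9 113.5
-90 12 112.5
-86 11 110.4
-82 11 112.6
-78 6 112.7
-74 12 112.2
```

View pics/side15c.png

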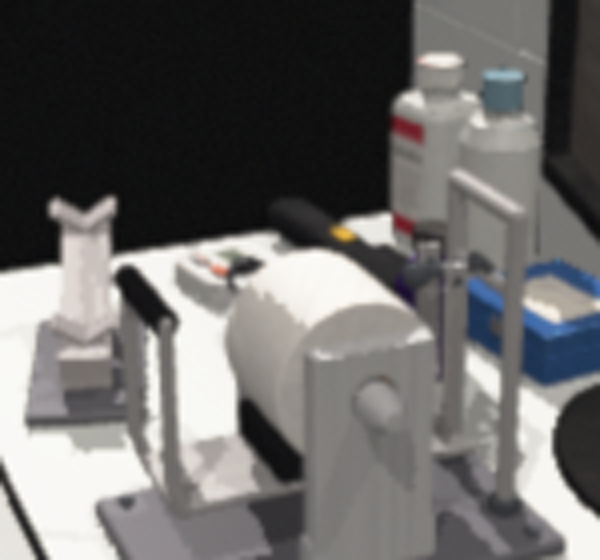

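View pics/top15c.png

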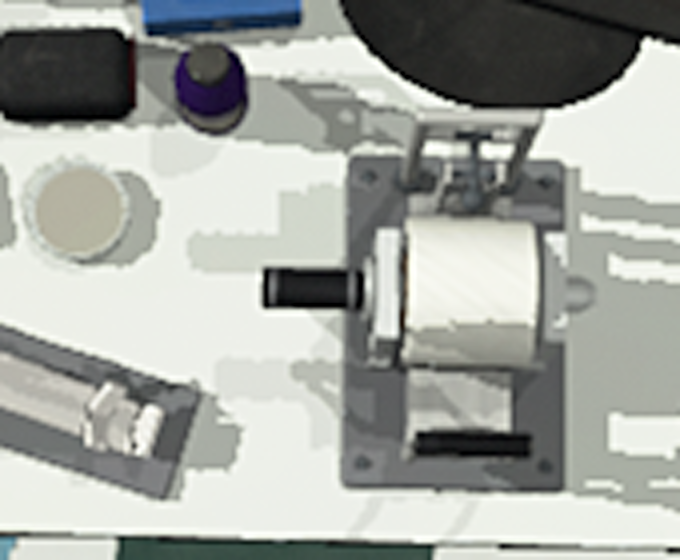

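```bash
python3 -m pendant '[{"delta_pos":[0,0,0],"twist":[0,0,0],"grip":60},{"delta_pos":[0,0,0],"twist":[0,0,0],"grip":60},{"delta_pos":[0,0,0],"twist":[0,0,0],"grip":60},{"delta_pos":[0,0,0],"twist":[0,0,0],"grip":60},{"delta_pos":[0,0,0],"twist":[0,0,0],"grip":60}]'
python3 -c "
from workcell import job
print(job.job_done())"
```

```text
time_s: 20.8
ee_pos: [429.3, 99.2, 271.6]
ee_rot: [-90.0, -0.1, -90.2]
force: [-0.2, 0.1, -0.3]
gripper_width: 54.9
the job is handed in; nothing more can be done
None
```

The label roll is back on its spindle, and the job was handed in at 20.8 s of the allowed 62 s. It reports no verdict.

- **Lift:** I raised it about 50 mm, let it down until its weight came off the gripper, and let go. It was at about 34 to 35 mm by the tool height. In the last picture the roll is still up.
- **Spindle:** I took it square out of its rest, levelled it and slid it in. There was no notable force until the collar met the near cheek at about 6 N; then I let go.
- **Last checks:** Depth readings put the tip about 20 mm out of the far cheek. In the top view the collar sits against the near cheek and the spindle is straight. The gripper was clear of everything, with wrist force near zero. In the views I had, no bystander looks moved; I did not measure their positions.

The top and side cameras disagreed by about 1.3 mm on the spindle's position. That was well inside the bore clearance, and none of the checks failed.

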